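Couple a light-guide rod in its V-groove jig

ROBOT

A 6-joint arm with a two-finger parallel gripper is mounted at the origin on a cart in front of the work surface, level with it; the furniture and walls round the work are solid. World frame = base frame: x ahead of the robot, y to its left, z up, the work surface at z = 0. Lengths are in mm, angles in rad, forces in N, time in s.
With the tool pointing down it reaches from about 325 to 875 mm from the base axis. Payload 4.4 kg.
Tool frame: the origin (TCP) lies on the centre line of the jaws, within the pads' length; the fingertips stand ahead of it and the grasp point (between the pads) lies 6 mm ahead of it (ctrl.tcp_to_tips is the z of the fingertips in the tool frame, in mm); z points along the fingers, y is the line along which they close (so a half turn about z gives the same grasp; the last joint's range is limited). The gripper opens to 85 mm and grips with 20 to 120 N. Pads are 22 mm wide; open, the fingers measure 114 mm over their backs; the gripper's body (76 mm by 85 mm) begins 54 mm behind the grasp point. The pads swing forward as they close: fully open they stand 13 mm farther back than shut.
Start: joints at [1.056, 0.207, 1.542, -0, 1.393, -0.15], TCP at [204.611, 537.366, 256.282] pointing down, gripper open.
Joint ranges: [-2.73, 2.73], [-0.86, 2.22], [0.23, 2.46], [-1.11, 4.25], [0.08, 2.63], [-2.82, 2.82]. Speed limits (rad/s): [2.79, 2.79, 3.14, 3.14, 3.14, 3.14].

INTERFACE

Orientations are given as a 3x3 rotation matrix whose columns are the frame's x, y, z axes.
In Python, from plant import ctrl, sensors, optics gives the robot as it stands. Calls block until the motion is done:
- ctrl.move_ptp(position, orientation): joint-space move of the TCP to a pose.
- ctrl.move_l(position, rot=None, vel=150, threshold=None): straight line of the TCP; rot=None keeps the orientation; vel is the mean speed in mm/s. With threshold (N) it stops when the force on the tool has changed by that much, and returns True; else False.
- ctrl.set_joints(angles): joint-space move.
- ctrl.gripper_to(opening, force=None): finger opening in mm; force is the grip in N (None keeps the last); returns when the fingers have stopped.
- ctrl.hold(seconds).
- ctrl.solve_ik(position, orientation): joint angles nearest the present ones, or None.
- sensors.read_state(): the state.
- optics.grab_frame(name): name is "side" or "top"; returns (picture, depth): 400x640x3 uint8, red, green, blue; 400x640 float32, mm along the optical axis (not along the pixel's ray), 0 where there is no reading.
- optics.camera_params(name): a dict with "mtx" (3x3 intrinsics, pixels), "R" (3x3) and "t" (3): a world point X has camera coordinates R X + t. Camera axes: x right, y down, z forward; pixel columns grow to the right and rows downward; lengths in mm; the calibration is good to about 2 mm. A picture is of the moment at which its call begins. camera_params takes no time and is no camera call.
A pose or a line that the arm cannot do raises ctrl.MotionError and nothing moves.
- ctrl.finish_job(): hands the job in; it is judged then, once.
The state is a dict: "t": time; "q": joint angles; "qvel": joint speeds; "tau": joint torques, N m; "eef_pos": TCP position; "eef_rot": TCP orientation; "force": force on the tool from outside, world axes, zero at the start; "wrist_torque": the same for the moment, N m; "grip_width": finger opening in mm; "grasp_force": force on a finger pad.
Only numpy, scipy, OpenCV 4.12 (cv2) and the standard library are available. Lean on these libraries where they do the work, as an engineer would, in place of code of your own. Each camera call takes 0.05 s, during which the arm holds its last target. There are 200 camera calls.

TASK

Take the steel light-guide rod from its grey rest and lay it in the V-groove of the aluminium jig with its tapered nose towards the stop, then slide it along the groove, under the sprung plunger, until its nose has pushed the red touch button flush and is pressed home on the steel anvil of the stop; leave it lying there. The nose is polished: make the contact definite but gentle, never above 10 newtons on the stop, and leave the other things on the bench where they are.

Things in the scene. Friction and masses are not known exactly. Their poses are not given: they have to be found in the camera images.
- rod: loose steel rod, 22 mm diameter, 120 mm long, 0.1 to 0.16 kg, blue band 26 mm wide at mid-length (grip there). Origin: on the axis at mid-length; +x runs along the axis to the nose, whose last 10 mm taper to 12 mm and end flat; the tail (-x) is a flat black 19 mm cap. It starts lying level in the rest, axis 36 mm above the worktop, nose pointing away from the robot.
- rod_nose (a point): centre of the flat nose end of the rod, on its axis (60 mm from the origin along +x of the rod)
- rest: fixed grey rest: plate 110 x 60 x 10 mm, two open V saddles 12 mm long, 40 mm wide, 40 mm before and behind its centre; saddle tops 29.5 mm above the worktop, 6.5 mm below the rod's axis; between the saddles both sides of the rod are free. Origin: centre of underside; x along the rod.
- jig: fixed jig: aluminium block 56 mm wide with an open, smooth 90 degree V-groove along its x axis from x = -140 to +110 mm. Origin: in the worktop plane under the groove's line; +x points along the groove to the stop, away from the robot. A seated rod's axis is at y = 0, z = 42 mm; the flat lips of the groove (9 to 28 mm either side) are at z = 35.5 mm, so the rod stands proud.
- stop: fixed stop on the groove beyond the bridge: black block 22 x 50 x 28 mm with brass-topped screw (79 mm high). Origin: centre of its front face at a seated rod's axis, 46 to 60 mm along jig x; axes as the jig's. From it a flat steel anvil (13 mm round) stands out towards the rod by 4 to 16 mm: set differently each time, rigid, not measured, so the touch must be felt (a steep rise of the push).
- button (a joint): red touch button, 5.6 mm across, in the middle of the anvil's face, on a soft spring (under 0.5 N): 0 = free, standing 2.5 mm proud of the face; 0.0025 m = pushed flush, the nose on the steel. The rod's own friction in the groove keeps it pressed once the rod is let go. Its reading is noisy (about 0.6 mm) and says nothing of the force on the anvil.
- petri: bystander: round dish with pink contents, 89 mm across, 15 mm high; origin centre of underside; stands near the front edge between jig and rest
- amber_vial: bystander: amber vial with black cap, 28 mm across, 57 mm high; origin centre of underside; stands at the back between jig and rest
- dye: bystander: small white bottle with red cap, 35 mm across, 73 mm high; origin centre of underside; stands at the back between jig and rest
- cover: bystander: small carton 50 x 50 x 22 mm near the front left; origin centre of underside
- tubes: bystander: blue rack of microtubes 66 x 132 x 44 mm at the left; origin centre of underside
- tips: bystander: pink tip box with a lid 93 x 125 x 98 mm at the right; origin centre of underside
- laying_place (a point): on the jig, x = -75 mm, z = 42 mm: where the middle of the rod lies when it is well placed before the bridge (nose then 15 mm short of jig x = 0). It must be laid so, with its nose at jig x = 0 or less (middle at -60 to -100 mm), before it is pushed on; it can be let go there and pushed at the tail.
- bridge (a point): jig x = 10 mm, at a seated rod's top (53 mm). A blue bridge (jig x 2 to 18 mm, posts 18.5 to 26.5 mm either side, underside 66, top 76 mm high) holds a sprung plunger, cap top 91 to 97 mm, tip 10 mm round, 3 mm below this point, pressing 2 to 3 N. The nose lifts it as it is pushed under: 4 to 9 N of push, then a drag of 1 to 4 N on to the stop. So the first resistance is not the stop.

How it is judged:
By the outcome, as a careful person would: the job done as asked, in the order asked, and still so for the second after the job is handed in, with the robot touching nothing.
It also fails if it takes over 72 s, if anything falls off the work surface, if the arm or the gripper's body presses on something with over 40 N, if the wrist force passes 120 N, or if a joint passes its speed limit or range.

## Working session

There is one attempt and no reset: what is moved stays moved. The work goes in short steps, each a Python script; the robot and the scene stay as the last script left them, time stands still between calls to the robot, and variables do not carry over. Pictures are saved under pics/ and viewed, at most 10 in all, crops included, and the job is handed in when it is done.

```bash
ls; mkdir -p pics
python3 - <<'E'
from plant import ctrl, sensors, optics
import cv2, numpy as np
for n in("side","top"):
    p,d=optics.grab_frame(n); cv2.imwrite(f"pics/{n}0.png",p[:,:,::-1]); np.savez(f"pics/{n}0.npz",p=p,d=d)
    c=optics.camera_params(n); print(n,np.round(c["mtx"],1).tolist(),np.round(c["R"],3).tolist(),np.round(c["t"],1), (d>0).mean())
s=sensors.read_state(); print(s["t"],s["force"],s["grip_width"],ctrl.tcp_to_tips,list(s.keys()),np.round(s["eef_rot"],2))
E
```

```text
pics
side [[408.9, 0.0, 319.0], [0.0, 408.9, 199.9], [0.0, 0.0, 1.0]] [[0.891, -0.454, -0.018], [-0.175, -0.306, -0.936], [0.42, 0.837, -0.352]] [-478.4  146.5  963. ] 0.9960078125
top [[394.3, 0.0, 317.9], [0.0, 394.3, 195.2], [0.0, 0.0, 1.0]] [[0.029, -0.999, 0.02], [-0.996, -0.03, -0.084], [0.085, -0.017, -0.996]] [ -53.5  522.8 1182.3] 0.9960859375
0.1 [ 0.05540419 -0.4550134  -0.39639556] 85.21614246554336 25.0 ['t', 'q', 'qvel', 'tau', 'eef_pos', 'eef_rot', 'force', 'wrist_torque', 'grasp_force', 'grip_width'] [[-0.93  0.36 -0.  ]
 [ 0.36  0.93 -0.  ]
 [ 0.   -0.   -1.  ]]
```

View pics/side0.png

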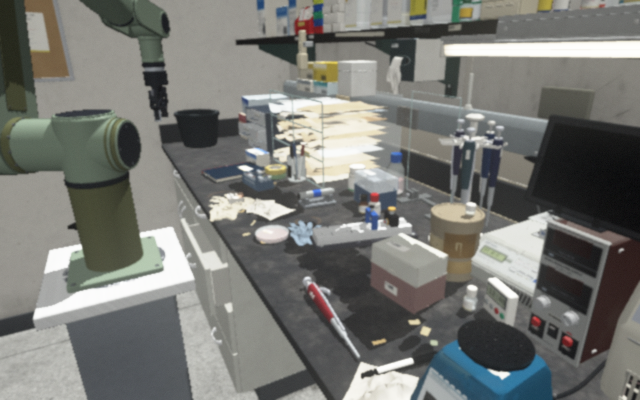

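View pics/top0.png

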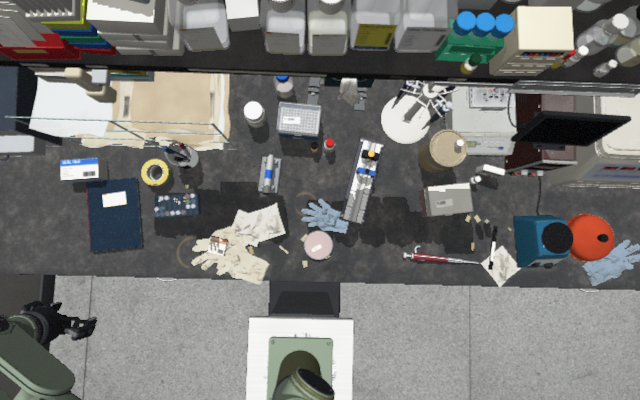

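The side view shows the rod in its rest near (318,195) and the jig from (315,235) to (410,225). In the top view the rod is at (268,173) and the jig runs from (352,218) to (372,145), with petri at (318,245). I'll enlarge these areas.

Run:
```python
import cv2, numpy as np
a=cv2.imread("pics/top0.png")[130:230,245:395]; b=cv2.imread("pics/side0.png")[175:250,290:420]
a=cv2.resize(a,(525,350),interpolation=cv2.INTER_CUBIC); a=cv2.resize(cv2.imread("pics/top0.png")[130:230,245:395],None,fx=5,fy=5,interpolation=cv2.INTER_CUBIC)
b=cv2.resize(b,None,fx=6,fy=6,interpolation=cv2.INTER_CUBIC)
cv2.imwrite("pics/tc.png",a);cv2.imwrite("pics/sc.png",b)
```

```text
(no output)
```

View pics/tc.png

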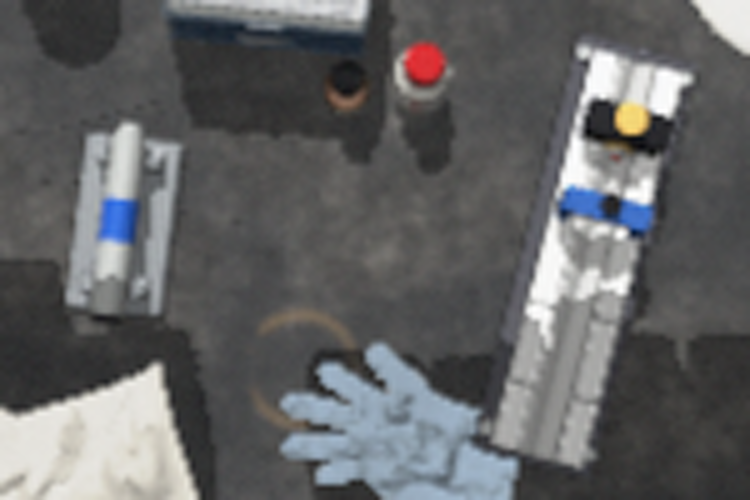

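View pics/sc.png

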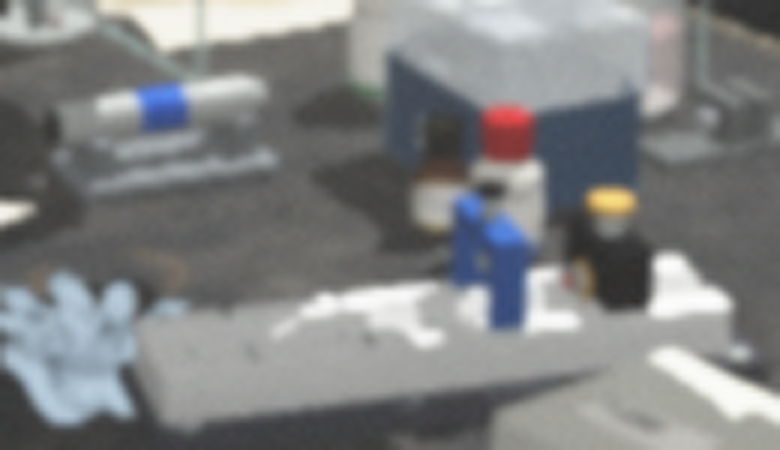

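The enlarged top view (5×, offset 245,130) shows the blue band at about (119,221), the nose up at (127,124) and the dark tail at (107,310). The jig groove runs from (545,455) up to (635,65), with the blue bridge at (607,208) and the brass screw at (631,119). In the side view (6×, offset 290,175) the band is at (162,107), the bridge at (490,245) and the brass at (611,203).

```bash
cat > h.py <<'E'
import cv2, numpy as np
from plant import ctrl, sensors, optics
C={n:optics.camera_params(n) for n in("side","top")}
def ray(n,uv):
    c=C[n];R=np.array(c["R"]);d=R.T@np.linalg.inv(c["mtx"])@[uv[0],uv[1],1];return -R.T@c["t"],d
def plane(n,uv,z):
    o,d=ray(n,uv);return o+d*(z-o[2])/d[2]
def tri(a,b):
    o1,d1=ray("top",a);o2,d2=ray("side",b)
    s=np.linalg.lstsq(np.c_[d1,-d2],o2-o1,rcond=None)[0];p,q=o1+s[0]*d1,o2+s[1]*d2
    return (p+q)/2,np.linalg.norm(p-q)
def cloud(n,d):
    v,u=np.indices(d.shape);c=C[n];k=np.stack([u,v,np.ones_like(u)],-1)@np.linalg.inv(c["mtx"]).T*d[...,None]
    return (k-c["t"])@np.array(c["R"])
def blobs(p,lo,hi,box):   # HSV mask, contours inside box(u0,v0,u1,v1): centroid, area
    m=cv2.inRange(cv2.cvtColor(p,cv2.COLOR_RGB2HSV),lo,hi);k=np.zeros_like(m);k[box[1]:box[3],box[0]:box[2]]=1;m=m*k
    n,_,st,ce=cv2.connectedComponentsWithStats(m)
    i=1+np.argmax(st[1:,4]);return ce[i],st[i,4],_==i
def rotz(th):  # tool down, tool y across the direction th, tool x along it
    c,s=np.cos(th),np.sin(th);return np.array([[c,s,0],[s,-c,0],[0,0,-1.]])
E
python3 - <<'E'
from h import *
f={n:np.load(f"pics/{n}0.npz") for n in C}
T,S=f["top"],f["side"]; B=((108,130,80),(125,255,255))
a=blobs(T["p"],*B,(255,160,280,190));b=blobs(S["p"],*B,(305,185,325,200))
print("band",a[:2],b[:2],tri(a[0],b[0]),plane("top",a[0],47))
W=cloud("top",T["d"])
a=blobs(T["p"],*B,(350,160,385,185));b=blobs(S["p"],*B,(360,200,385,235));print("bridge top",a[0],a[1],plane("top",a[0],76),b[:2])
G=((15,90,120),(35,255,255))
a=blobs(T["p"],*G,(362,145,380,162));b=blobs(S["p"],*G,(380,203,400,212))
print("brass",a[:2],b[:2],tri(a[0],b[0]))
# jig lips from depth
m=np.zeros(T["d"].shape,bool);m[132:228,330:390]=1
z=W[...,2];J=m&(z>22)&(z<110)
n,l,st,_=cv2.connectedComponentsWithStats(J.astype(np.uint8));J=l==1+np.argmax(st[1:,4])
x=W[J][:,:2].astype(np.float32);print("jig",cv2.minAreaRect(x),J.sum(),np.percentile(z[J],[5,25,50,75,95]))
m[:]=0;m[145:200,250:285]=1;Rr=m&(z>36)&(z<60)
x=W[Rr];print("rod",cv2.minAreaRect(x[:,:2].astype(np.float32)),Rr.sum(),np.percentile(x[:,2],[10,50,90]),cv2.fitLine(x[:,:2].astype(np.float32),cv2.DIST_L2,0,.01,.01).ravel())
Rr=m&(z>6)&(z<60);print("rest",cv2.minAreaRect(W[Rr][:,:2].astype(np.float32)))
# pixel checks
o=lambda u,v:(245+u/5-.4,130+v/5-.4)
print("rod nose/tail",plane("top",o(127,124),42),plane("top",o(107,312),42))
for u,v in((583,45),(693,77),(490,440),(585,465)):print("jig corner",plane("top",o(u,v),35.5))
bz=W[...,2][165:180,355:378];print("table z",np.median(z[195:205,290:300]))
E
```

```text
band (array([268.30909091, 173.56363636]), np.int32(55)) (array([316.65625, 192.09375]), np.int32(32)) (array([585.56114705, 113.49597841,  36.34702579]), np.float64(3.0569440003421255)) [582.70377589 112.9406079   47.        ]
bridge top [365.82432432 171.40540541] 74 [ 594.17464911 -176.12884332   76.        ] (array([373.64516129, 218.53225806]), np.int32(62))
brass (array([370.86842105, 153.5       ]), np.int32(38)) (array([391.38709677, 208.29032258]), np.int32(31)) (array([ 648.9521824 , -190.70391221,   74.66579255]), np.float64(1.5680021599926448))
jig ((570.0919799804688, -170.37632751464844), (56.731170654296875, 249.8125457763672), 76.77770233154297) 1527 [26.04340424 31.39467753 33.85260714 36.97347988 75.83778532]
rod ((581.7213134765625, 114.89372253417969), (21.92500114440918, 118.923095703125), 85.19773864746094) 276 [39.15967411 43.93815335 47.78740202] [ 9.9670690e-01 -8.1088439e-02  5.8017151e+02  1.1448441e+02]
rest ((582.6537475585938, 127.56524658203125), (84.46817779541016, 119.0257797241211), 85.45289611816406)
rod nose/tail [641.97174942 110.69508322  42.        ] [527.42770052 118.20711936  42.        ]
jig corner [ 701.29726572 -165.64209743   35.5       ]
jig corner [ 683.61881039 -233.61503562   35.5       ]
jig corner [ 457.67383213 -114.2288453    35.5       ]
jig corner [ 444.31864457 -171.86973797   35.5       ]
table z -1.0029706775341731
```

Checks agree: the rod centre is about (582,114) with z 36, axis at −4.7° and length about 119. The jig rectangle measures 56.7×249.8, at −13.2°, which puts its origin at (584.7,−173.8). That predicts the bridge at (594.4,−176.1), against a measured (594.2,−176.1). I'll grasp high, with the tips 5 mm below the axis, so the fingers clear the jig lips.

Run:
```python
from h import *
th=np.radians(-4.7)
for a in(0,np.pi):
    q=ctrl.solve_ik([582,114.2,140],rotz(th+a));print(a,None if q is None else np.round(q,2))
    q2=ctrl.solve_ik([512,-157,140],rotz(np.radians(-13.2)+a));print(a,None if q2 is None else np.round(q2,2))
```

```text
0 [ 0.05  0.36  1.6  -0.    1.18  1.7 ]
0 [-0.46  0.25  1.75 -0.    1.14  1.34]
3.141592653589793 [ 0.05  0.36  1.6  -0.    1.18 -1.44]
3.141592653589793 [-0.46  0.25  1.75 -0.    1.14 -1.8 ]
```

Run:
```python
from h import *
R=rotz(np.radians(-4.7)+np.pi)
ctrl.move_ptp([582,114.2,130],R)
ctrl.gripper_to(50,force=40); 
print(ctrl.tcp_to_tips)
print(ctrl.move_l([582,114.2,56],vel=80,threshold=6))
s=sensors.read_state();print(s["t"],s["eef_pos"],s["force"])
ctrl.gripper_to(15,force=40); s=sensors.read_state();print(s["t"],s["eef_pos"],s["force"],s["wrist_torque"],s["grip_width"],s["grasp_force"],ctrl.tcp_to_tips)
ctrl.move_l([582,114.2,76],vel=40);ctrl.hold(.2)
s=sensors.read_state();print(s["t"],s["eef_pos"],s["force"],s["wrist_torque"],s["grip_width"],s["grasp_force"])
P=[]
for n,(u,v) in(("side",(310,185)),("top",(268,173))):
    p,d=optics.grab_frame(n);np.savez(f"pics/{n}1.npz",p=p,d=d);P.append(cv2.resize(p[v-45:v+45,u-45:u+45,::-1],(400,400),interpolation=cv2.INTER_CUBIC))
cv2.imwrite("pics/g1.png",np.hstack(P))
```

```text
25.0
False
3.7 [582.68762481 114.24303211  56.6617599 ] [ 0.42874482 -0.40902032  0.72772841]
4.0667 [582.53505496 112.85747535  57.02617779] [-1.68850643 -6.16634173  4.33821839] [-0.90330205  0.22987594  0.02864638] 20.072157943254105 40.77510952949524 25.0
4.9167 [581.68579658 114.2162436   75.6047133 ] [-0.35660692  0.65452807 -0.82615274] [ 0.01809986 -0.0122148   0.02395236] 19.879919792885108 40.413517355918884
```

View pics/g1.png

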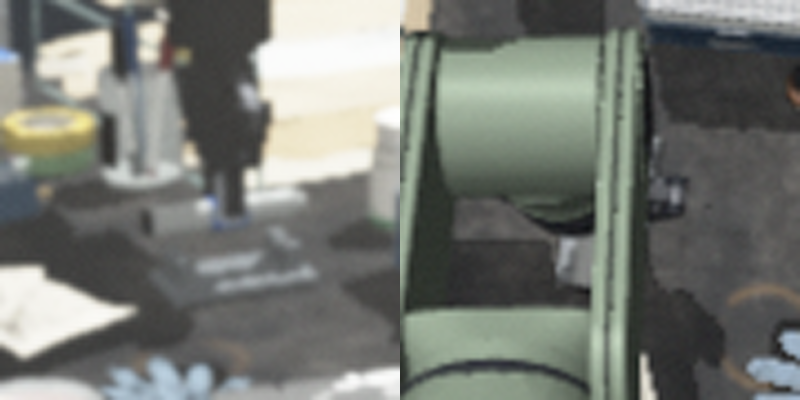

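The side view shows the rod held level between the fingers, clear of the rest, with blue visible on both sides of the pads at (210,205) and (245,215). Next I carry it to the jig.

```bash
cat >> h.py <<'E'
TH=np.radians(-13.2);U=np.array([np.cos(TH),np.sin(TH),0]);V=np.array([-U[1],U[0],0]);O=np.array([584.7,-173.8,0])
def J(x,y,z): return O+x*U+y*V+[0,0,z]
RJ=rotz(TH+np.pi)
def pr(tag=""):
    s=sensors.read_state();e=s["eef_pos"]-O
    print(tag,round(s["t"],2),"jig",np.round([e@U,e@V,e[2]],1),"F",np.round([s["force"]@U,s["force"]@V,s["force"][2]],2),"w",round(s["grip_width"],1),round(s["grasp_force"],1))
E
python3 - <<'E'
from h import *
ctrl.move_l([582,114.2,150],vel=150)
ctrl.move_ptp(J(-80,0,150),RJ);ctrl.move_l(J(-80,0,75),vel=100);ctrl.hold(.3);pr()
print(ctrl.move_l(J(-80,0,60.5),vel=15,threshold=3));pr();ctrl.hold(.3);pr()
p,d=optics.grab_frame("side");cv2.imwrite("pics/l1.png",cv2.resize(p[170:250,280:410,::-1],None,fx=6,fy=6,interpolation=cv2.INTER_CUBIC))
E
```

```text
7.94 jig [-79.6  -0.1  75.6] F [ 0.01  0.81 -1.75] w 20.3 40.4
True
 8.62 jig [-80.1  -0.5  64.8] F [ 0.31 -2.08  2.41] w 20.4 40.7
 8.92 jig [-80.1  -0.5  64.7] F [ 1.18 -2.1   2.26] w 20.4 40.7
```

View pics/l1.png

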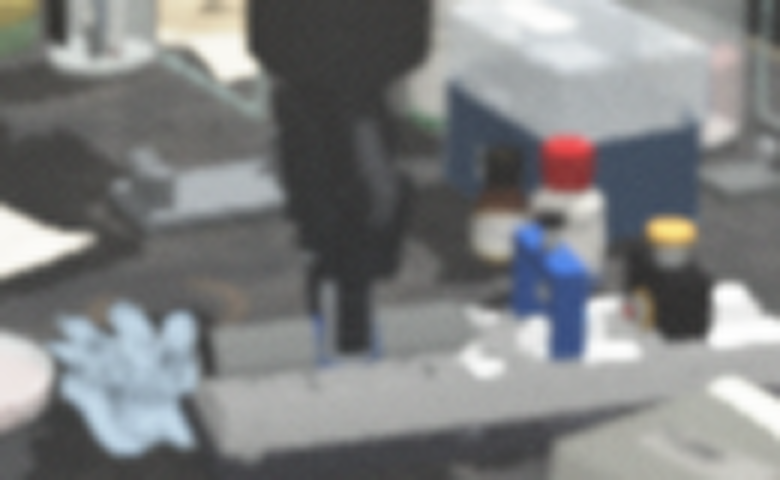

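The rod is touching the left groove wall: the sideways force is −2 N and it sits about 2–3 mm high. So the jig centre is about 2 mm to −y. I'll shift and continue.

Run:
```python
from h import *
ctrl.move_l(J(-80,-2,66),vel=20);ctrl.hold(.3);pr()
print(ctrl.move_l(J(-80,-2,60),vel=12,threshold=4));ctrl.hold(.2);pr()
```

```text
9.57 jig [-80.3  -1.8  65.7] F [-0.77 -0.01 -1.21] w 20.3 40.3
True
 10.12 jig [-79.8  -2.3  63. ] F [ 0.25 -1.11  5.43] w 20.2 40.9
```

Run:
```python
from h import *
ctrl.gripper_to(45);pr()
ctrl.move_l(J(-80,-2,115),vel=100)
ctrl.move_l(J(-185,-2,115),vel=150);ctrl.gripper_to(0,force=40)
p,d=optics.grab_frame("side");cv2.imwrite("pics/l2.png",cv2.resize(p[170:250,280:410,::-1],None,fx=6,fy=6,interpolation=cv2.INTER_CUBIC))
b=blobs(p,(108,130,80),(125,255,255),(325,205,358,235));w=plane("side",b[0],47)-O;print("band",b[:2],w@U,w@V);pr()
```

```text
10.48 jig [-81.4  -1.8  61.6] F [-0.28 -0.15 -0.59] w 45.2 0.0
band (array([337.75471698, 226.52830189]), np.int32(53)) -79.56555080359153 -13.68129285034838
 12.56 jig [-184.9   -2.   115. ] F [ 1.43 -0.24 -0.07] w -0.1 0.0
```

View pics/l2.png

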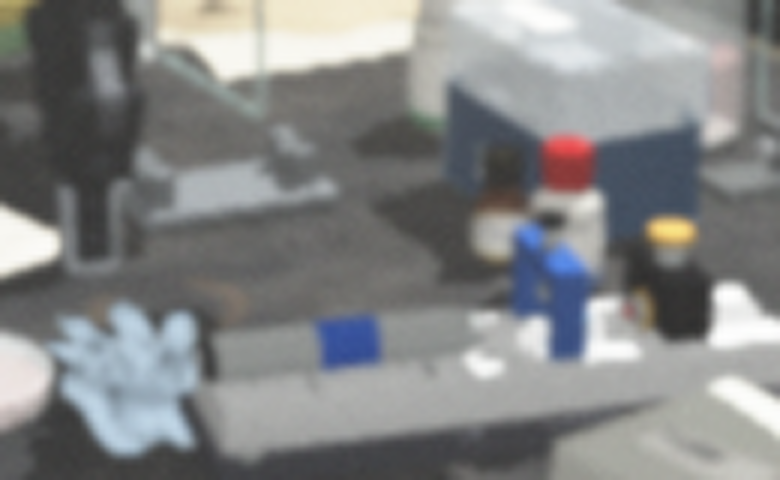

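The rod lies seated in the groove (crop: tail at (210,355), band at (350,342), nose at about (470,330)), short of the bridge, with its middle near jig x = −80. Next I come down behind the tail, check the clearance there from the first depth frame, and push to the bridge.

Run:
```python
from h import *
W=cloud("top",np.load("pics/top0.npz")["d"])-O;x,y=W@U,W@V
m=(x<-148)&(x>-220)&(abs(y)<45);zm=W[m][:,2].max();print("max z behind jig",zm)
assert zm<33
ctrl.move_l(J(-185,-2,63),vel=60,threshold=5);ctrl.hold(.3);pr()
print(ctrl.move_l(J(-115,-2,63),vel=12,threshold=3));pr();ctrl.hold(.1);pr()
```

```text
max z behind jig 16.724998944546847
 13.88 jig [-184.8   -2.1   63.3] F [-0.21  0.07  0.66] w 0.0 0.0
True
 19.48 jig [-116.2   -1.9   62.5] F [-0.53 -0.11 -0.35] w 0.1 0.0
 19.58 jig [-116.8   -1.8   62.1] F [ 0.39 -0.54  0.33] w -0.2 0.0
```

Run:
```python
from h import *
for x in np.arange(-116,-107,1.0):
    r=ctrl.move_l(J(x,-2,63),vel=10,threshold=12)
    f=[];e=[]
    for _ in range(4): s=sensors.read_state();f.append(s["force"]@U);e.append((s["eef_pos"]-O)@U);ctrl.hold(.02)
    print(x,r,round(np.mean(e),2),round(np.mean(f),2),round(s["t"],2))
    if np.mean(f)<-10: break
p,d=optics.grab_frame("side");cv2.imwrite("pics/l3.png",cv2.resize(p[170:250,280:410,::-1],None,fx=6,fy=6,interpolation=cv2.INTER_CUBIC))
b=blobs(p,(108,130,80),(125,255,255),(335,205,371,235));w=plane("side",b[0],47)-O;print("band",b[:2],w@U)
```

```text
-116.0 False -115.94 0.08 19.93
-115.0 False -115.28 -1.07 20.24
-114.0 False -114.82 -4.09 20.56
-113.0 False -113.19 -3.17 20.88
-112.0 False -111.83 -2.9 21.19
-111.0 False -111.08 -3.23 21.51
-110.0 False -109.9 -3.17 21.82
-109.0 False -108.29 -1.96 22.14
-108.0 False -107.54 -1.52 22.46
band (array([353.81481481, 224.48148148]), np.int32(54)) -37.36506069105515
```

View pics/l3.png

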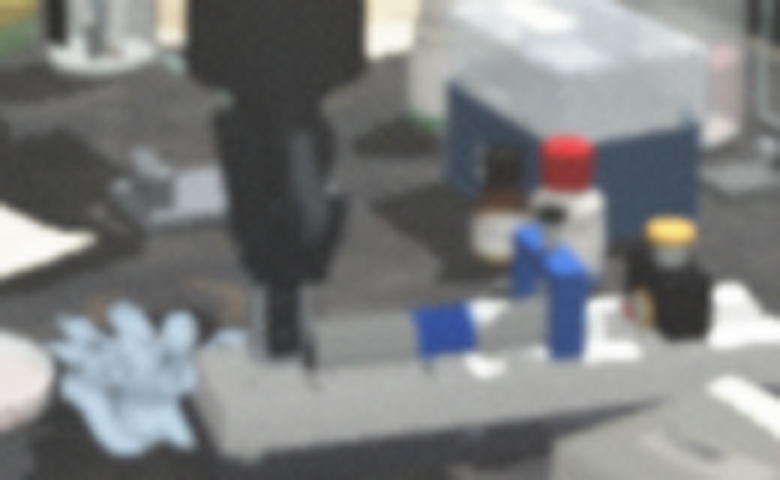

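The rod's nose is now under the bridge (band at (443,330) in the crop, so the nose is at about jig x = 22). The push peaked at 4 N and settled to about 2 N of drag. Next is a slow push that stops on a rise in force.

```bash
cat >> h.py <<'E'
def avg(n=8):
    f=[];e=[]
    for _ in range(n): s=sensors.read_state();f.append(s["force"]@U);e.append((s["eef_pos"]-O)@U);ctrl.hold(.02)
    return np.mean(e),np.mean(f),s["t"]
E
python3 - <<'E'
from h import *
for k in range(6):
    r=ctrl.move_l(J(-72,-2,63),vel=4,threshold=3.5);a=avg();print(r,np.round(a,2))
    if a[1]<-4 : break
E
```

```text
True [-82.41  -0.1   28.62]
True [-8.175e+01  7.000e-02  3.012e+01]
True [-8.176e+01 -5.000e-02  3.127e+01]
True [-81.66   0.    32.5 ]
True [-81.15   0.79  33.79]
True [-80.87   0.25  35.06]
```

Run:
```python
from h import *
for x in np.arange(-81,-77,.3):
    r=ctrl.move_l(J(x,-2,63),vel=4,threshold=9);a=avg(6);print(round(x,1),r,np.round(a,2))
    if a[1]<-4.5 or r: break
```

```text
-81.0 False [-81.03   0.16  36.33]
-80.7 False [-80.69  -0.15  36.67]
-80.4 False [-80.54  -0.64  37.02]
-80.1 False [-80.47  -2.01  37.38]
-79.8 False [-80.4   -3.96  37.72]
-79.5 False [-80.36  -5.24  38.08]
```

The push is now rising steeply at a stalled position: about 5 N per mm commanded, with the TCP held at −80.4. That is the anvil. I'll press slightly more to exceed the drag clearly, then back away and look.

Run:
```python
from h import *
for x in (-79.3,-79.1):
    r=ctrl.move_l(J(x,-2,63),vel=3,threshold=6);a=avg(6);print(x,r,np.round(a,2))
    if a[1]<-6.5:break
ctrl.move_l(J(-100,-2,63),vel=30);print(np.round(avg(4),2))
ctrl.move_l(J(-150,-2,63),vel=120);ctrl.move_l(J(-185,-2,160),vel=150)
p,d=optics.grab_frame("side");q,_=optics.grab_frame("top")
b=blobs(p,(108,130,80),(125,255,255),(345,205,371,235));w=plane("side",b[0],47)-O;print("band",b[:2],w@U)
k=lambda im,f:cv2.resize(im[:,:,::-1],None,fx=f,fy=f,interpolation=cv2.INTER_CUBIC)
A,B=k(p[195:245,325:415],8),k(q[135:225,330:390],6)
print(A.shape,B.shape);A=cv2.resize(A,(500,278));B=cv2.resize(B,(300,450))
im=np.zeros((450,800,3),np.uint8);im[:278,:500]=A;im[:,500:]=B;cv2.imwrite("pics/f1.png",im);pr()
```

```text
-79.3 False [-80.35  -5.8   38.42]
-79.1 False [-80.32  -6.36  38.78]
[-9.972e+01  6.000e-02  3.969e+01]
band (array([364.24615385, 222.18461538]), np.int32(65)) -7.46099713381421
(400, 720, 3) (540, 360, 3)
 41.21 jig [-185.5   -1.8  158.9] F [-0.97 -0.34  0.9 ] w -0.2 0.0
```

View pics/f1.png

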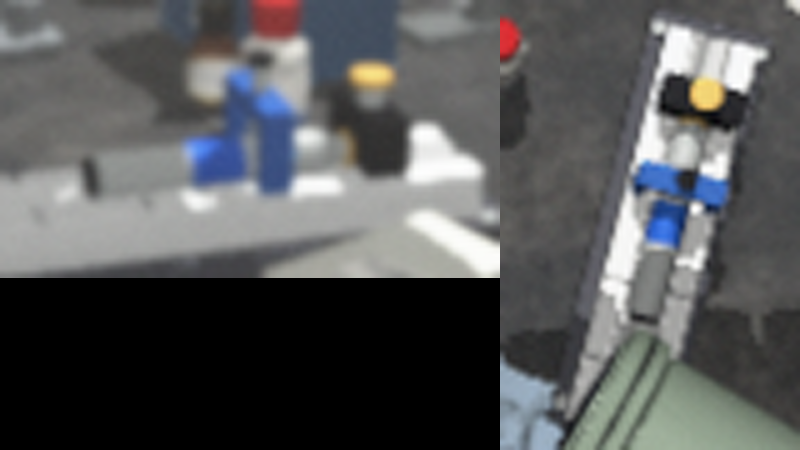

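The picture shows the rod through the bridge with its nose against the stop's anvil (crop (340,150)), and the red button no longer visible. The anvil reaches to about jig x = 49 and the stop face is at about 55, which fits the 4–16 mm range. The robot is clear of everything.

```bash
python3 -c "
from plant import ctrl
print(ctrl.finish_job())"
```

```text
the job is handed in; nothing more can be done
None
```

I handed the job in: the rod lies in the groove under the plunger, nose pressed home on the anvil at about 6.4 N total push (part of it drag, so under 10 N on the stop); in the last picture the red button is hidden behind the nose, though I had no direct reading that it is flush.

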